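Unlock the scan dock and turn the sherd to face the scanner

TASK

The pottery sherd is in the scan dock back to front. Draw the red-knobbed lock pin straight out of the dock and park it lying in the open notch of the blue pin rest, then lift the grey carrier clear by its orange fin, turn it half a turn and lower it gently back, fully home in the dock, so that the sherd faces the white scanner head. Leave the pin parked in the notch, drop nothing, and leave the other things on the table where they are.

Things in the scene. Friction and masses are not known exactly. Their poses are not given: they have to be found in the camera images.
- dock: Grey fixed scan dock, an open-topped housing: inside 117 (x) by 77 (y) mm, walls 12 mm thick, floor top 8 mm and rim 57 mm above the table; the top 7 mm of the mouth flare outward 4 mm as a lead-in. Origin: centre of its underside, on the table; z up. White scanner head on an arm at +x: 175 to 226 mm from the origin, 135 mm wide (y), 105 mm high.
- dock_seat (a point): Centre of the dock's inner floor, 8 mm above the table, axes as the dock's. The carrier's origin comes to this point when it is fully home.
- bore (a point): Mouth of the 13 mm lock bore in the outer face of the dock's -y wall: at dock x = 0, y = -50.5 mm, 37.5 mm above the table; it runs along the dock's y. At the start the pin's knob stands 19 to 30 mm clear of this wall.
- carrier: Loose grey box-shaped insert, 112 (x) by 72 (y) mm, deck 56 mm high, about 0.3 kg, 2.5 mm play per side in the dock. Origin: centre of underside; z up. A small upright painted sherd (48 mm across, top 104 mm above the origin) at its +x end faces +x. At the start its x points against the dock's x; turned right, along it. While the pin is in, it cannot be lifted.
- fin (a point): Point to grip on the carrier's orange fin, on the carrier's vertical centre line 82 mm above its origin. The fin is 14 mm thick (y), 40 mm long (x), and runs from 56 to 98 mm above the origin. Axes as the carrier's.
- sherd_face (a point): Middle of the sherd's painted face, 49 mm from the carrier's centre line in its +x, 80 mm above its origin.
- pin: Loose level lock pin, about 50 g: red cylindrical knob 20 mm in diameter, 24 mm long; steel shaft 10 mm in diameter, 70 mm long. Origin: knob's centre. Its y axis runs from knob to tip (shaft y = 12 to 82 mm); it may roll about y. At the start it is in the dock's bore, axis 36 mm above the table, tip along the dock's +y; a 60 mm pull along the dock's -y frees it.
- shaft_mid (a point): Middle of the pin's shaft length, on its axis, 47 mm from the knob's centre towards the tip.
- rest: Blue pin rest fixed to the table near the dock's robot-side right corner: block 36 (x) by 40 (y) mm, 56 mm high, with a notch open at the top, 14 mm wide, 16 mm deep, right through along its y. Origin: centre of underside; z up. The shaft lies in the notch, centred lengthwise, tip to the rest's +y, knob clear outside on its -y; the axis is then 45 mm above the table.
- notch (a point): Middle of the notch's floor, 40 mm above the table, axes as the rest's.
- sherd0: Bystander: flat painted sherd, 68 mm across, 12 mm thick, left of the dock; origin centre of underside.
- sherd1: Bystander: flat painted sherd, 84 mm across, 11 mm thick.
- sherd2: Bystander: flat painted sherd, 76 mm across, 13 mm thick.
- brush: Bystander: brush lying on the table left of the dock.
- spatula: Bystander: small steel spatula lying on the table right of the dock, on the scanner's side.
- glue: Bystander: small bottle, 44 mm across, 90 mm high.
- bowl: Bystander: terracotta bowl, 110 mm across, 50 mm high.

How it is judged:
On the way, in this order (a step that is already met when the one before it is completed fails the run):
1. the pin lies parked in the rest's notch, let go (x of shaft_mid in the frame of notch between -0.007 and 0.007 m and y of shaft_mid in the frame of notch between -0.02 and 0.02 m and z of shaft_mid in the frame of notch between 0 and 0.0085 m and angle between the y axis of pin and the y axis of rest, either way round below 0.2 rad and contact force between the fingers and pin below 0.1 N and linear speed of pin below 0.03 m/s), for 0.2 s.
2. the carrier is lifted clear of the dock's rim (z of carrier in the frame of dock_seat above 0.052 m), for 0.1 s.
At the end, for the whole second after the job is handed in: Pin at rest in the notch: mid-shaft within 7 mm sideways, 20 mm lengthwise, axis at most 8.5 mm above its floor, within 0.2 rad of it. Carrier at rest in the dock: within 4.5 mm horizontally and 3 mm in height of the seat, tilt under 0.04, aligned within 0.06 rad, sherd on the scanner side (x of shaft_mid in the frame of notch between -0.007 and 0.007 m and y of shaft_mid in the frame of notch between -0.02 and 0.02 m and z of shaft_mid in the frame of notch between 0 and 0.0085 m and angle between the y axis of pin and the y axis of rest, either way round below 0.2 rad and horizontal distance between carrier and dock_seat below 0.0045 m and z of carrier in the frame of dock_seat between -0.002 and 0.003 m and x of sherd_face in the frame of dock_seat above 0.04 m and angle between the x axis of carrier and the x axis of dock, either way round below 0.06 rad and angle between carrier's own z axis and vertical below 0.04 rad and linear speed of each of carrier, pin below 0.02 m/s); the robot touches nothing.
It fails at once if a bystander is moved by more than 30 mm (distance of any of sherd0, sherd1, sherd2, brush, spatula, glue, bowl from where it was at the start of the episode above 0.03 m).
It fails at once if the carrier is dropped (falls freely faster than 0.5 m/s) (contact force between the fingers and carrier below 0.05 N and linear speed of carrier above 0.5 m/s).
It fails at once if the pin is dropped (falls freely faster than 0.6 m/s) (contact force between the fingers and pin below 0.05 N and linear speed of pin above 0.6 m/s).
It also fails if it takes over 61 s, if anything falls off the work surface, if the arm or the gripper's body presses on something with over 40 N, if the wrist force passes 120 N, or if a joint passes its speed limit or range.

ROBOT

A 6-joint arm with a two-finger parallel gripper is mounted at the origin on the work surface. World frame = base frame: x ahead of the robot, y to its left, z up, the work surface at z = 0. Lengths are in m, angles in rad, forces in N, time in s.
With the tool pointing down it reaches from about 0.35 to 0.8 m from the base axis. Payload 7.3 kg.
Tool frame: the origin (TCP) lies midway between the tips of the shut fingers; the grasp point (between the pads) lies 19 mm behind it; z points along the fingers, y is the line along which they close (so a half turn about z gives the same grasp; the last joint's range is limited). The gripper opens to 85 mm and grips with 20 to 120 N. Pads are 22 mm wide; open, the fingers measure 114 mm over their backs; the gripper's body (76 mm by 85 mm) begins 54 mm behind the grasp point. The pads swing forward as they close: fully open they stand 13 mm farther back than shut.
Start: joints at [-1.409, 0.342, 1.524, -0, 1.275, -0.146], TCP at [0.159, -0.5, 0.231] pointing down, gripper open.
Joint ranges: [-2.53, 2.53], [-0.77, 2.02], [0.04, 2.7], [-1, 4.14], [0.28, 2.66], [-3.11, 3.11]. Speed limits (rad/s): [2.57, 2.57, 3.14, 3.14, 3.14, 3.14].

INTERFACE

Orientations are given as a unit quaternion [x, y, z, w].
In Python, from workcell import r gives the robot as it stands. Calls block until the motion is done:
- r.reach(position, orientation): joint-space move of the TCP to a pose.
- r.move_straight(position, orientation=None, speed=0.15, max_force=None): straight line of the TCP; orientation=None keeps the orientation; speed is the mean speed in m/s. With max_force (N) it stops when the force on the tool has changed by that much, and returns True; else False.
- r.movej(angles): joint-space move.
- r.command_gripper(opening, force=None): finger opening in m; force is the grip in N (None keeps the last); returns when the fingers have stopped.
- r.hold(seconds).
- r.solve_ik(position, orientation): joint angles nearest the present ones, or None.
- r.read_state(): the state.
- r.get_image(name): name is "side" or "top"; returns the picture (420x560x3 uint8, red, green, blue); there is no depth.
- r.camera_model(name): a dict with "K" (3x3 intrinsics, pixels), "R" (3x3) and "t" (3): a world point X has camera coordinates R X + t. Camera axes: x right, y down, z forward; pixel columns grow to the right and rows downward; lengths in m; the calibration is good to about 2 mm. A picture is of the moment at which its call begins. camera_model takes no time and is no camera call.
A pose or a line that the arm cannot do raises r.PlanningError and nothing moves.
- r.finish_job(): hands the job in; it is judged then, once.
The state is a dict: "time_s": time; "joint_positions": joint angles; "dq": joint speeds; "tau": joint torques, N m; "eef_pos": TCP position; "eef_rot": TCP orientation; "contact_force": force on the tool from outside, world axes, zero at the start; "torque": the same for the moment, N m; "grip_width": finger opening in m; "grip_force": force on a finger pad.
Only numpy, scipy, OpenCV 4.12 (cv2) and the standard library are available. Lean on these libraries where they do the work, as an engineer would, in place of code of your own. Each camera call takes 0.05 s, during which the arm holds its last target. There are 200 camera calls.

## Working session

There is one attempt and no reset: what is moved stays moved. The work goes in short steps, each a Python script; the robot and the scene stay as the last script left them, time stands still between calls to the robot, and variables do not carry over. Pictures are saved under pics/ and viewed, at most 10 in all, crops included, and the job is handed in when it is done.

```bash
mkdir -p pics; ls; python3 - <<'E'
from workcell import r
import cv2
for n in("top","side"):
    cv2.imwrite(f"pics/{n}0.png",r.get_image(n)[:,:,::-1]); c=r.camera_model(n)
    print(n,c["K"].round(1).tolist(),c["R"].round(3).tolist(),c["t"].round(3).tolist(),(-c["R"].T@c["t"]).round(3))
print(r.read_state())
E
```

```text
pics
workcell.py
top [[451.7, 0.0, 277.5], [0.0, 451.7, 215.2], [0.0, 0.0, 1.0]] [[-0.028, -0.999, 0.031], [-0.998, 0.026, -0.065], [0.064, -0.032, -0.997]] [-0.001, 0.601, 1.189] [0.523 0.022 1.225]
side [[515.0, 0.0, 281.0], [0.0, 515.0, 204.8], [0.0, 0.0, 1.0]] [[0.897, -0.442, 0.006], [-0.261, -0.542, -0.799], [0.356, 0.715, -0.602]] [-0.54, 0.218, 1.467] [ 0.019 -1.169  1.06 ]
{'time_s': 0.1, 'joint_positions': array([-1.40899376e+00,  3.42655666e-01,  1.52491042e+00,  1.89028212e-06,
        1.27542292e+00, -1.45963626e-01]), 'dq': array([ 0.00018498, -0.00144549, -0.00275539,  0.00093833, -0.00117935,
       -0.00100226]), 'tau': array([ 1.20795055e-03, -4.34449267e+01, -2.46490020e+01, -1.69839814e-04,
        4.67687976e-03, -1.79283711e-05]), 'eef_pos': array([ 0.15902003, -0.49996075,  0.23069797]), 'eef_rot': array([ 9.88183144e-01,  1.53276179e-01, -4.62514552e-06, -6.98162382e-04]), 'contact_force': array([1.28874151, 0.49500137, 0.27408731]), 'torque': array([-0.01068953,  0.00517317,  0.01408635]), 'grip_force': 0.0, 'grip_width': 0.08521464587421025}
```

View pics/top0.png

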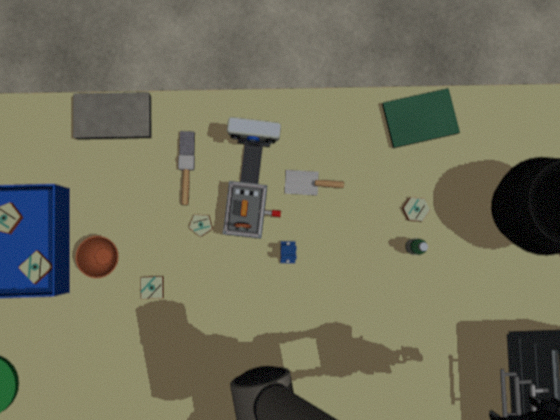

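View pics/side0.png

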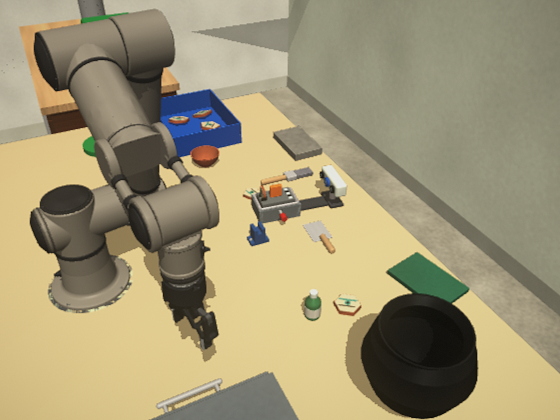

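The top view shows the dock at about (245,209) with the scanner at (254,130), the knob at (276,213) and the rest at (288,252). The side view shows the same layout: knob (283,216), rest (258,234). I'll zoom in on both.

```bash
python3 - <<'E'
import cv2,numpy as np
t=cv2.imread("pics/top0.png")[165:270,215:315]; s=cv2.imread("pics/side0.png")[170:250,240:350]
a=cv2.resize(t,(400,420),interpolation=cv2.INTER_CUBIC);b=cv2.resize(s,None,fx=3.6,fy=3.6,interpolation=cv2.INTER_CUBIC)
o=np.zeros((420,800,3),np.uint8);o[:,:400]=a;o[:b.shape[0],402:402+b.shape[1]]=b
cv2.imwrite("pics/z0.png",o)
E
```

```text
(no output)
```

View pics/z0.png

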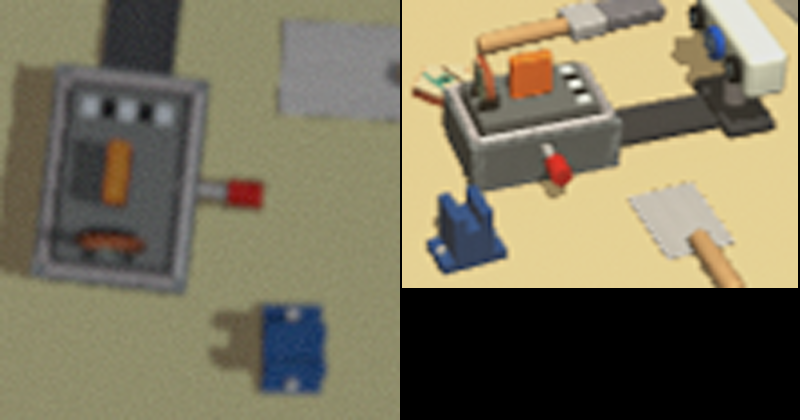

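The crop shows a dock rotated by a few degrees, with the fin, the red knob and the shaft clear. The blue rest has a flange with a bolt at each x end. Next I measure with masks and averaged frames.

```bash
cat > h.py <<'E'
from workcell import r
import numpy as np, cv2
from scipy.spatial.transform import Rotation as Rot
def avg(n,k=6): return np.mean([r.get_image(n) for _ in range(k)],0).astype(np.uint8)
def plane(n,px,z):
    c=r.camera_model(n); C=-c["R"].T@c["t"]
    p=np.atleast_2d(px).astype(float); d=np.c_[p,np.ones(len(p))]@np.linalg.inv(c["K"]).T@c["R"]
    return (C+d*((z-C[2])/d[:,2])[:,None])[:,:2]
def project(n,X):
    c=r.camera_model(n); q=np.atleast_2d(X)@c["R"].T+c["t"]; q=q@c["K"].T; return q[:,:2]/q[:,2:]
def tri(px):   # {"top":uv,"side":uv}
    A=[];b=[]
    for n,(u,v) in px.items():
        c=r.camera_model(n); C=-c["R"].T@c["t"]; d=c["R"].T@np.linalg.inv(c["K"])@[u,v,1]; d/=np.linalg.norm(d)
        P=np.eye(3)-np.outer(d,d); A.append(P); b.append(P@C)
    return np.linalg.solve(sum(A),sum(b))
def blob(im,cond,roi,S=6):
    """largest blob contour, subpixel through upsampling; roi x0,x1,y0,y1"""
    x0,x1,y0,y1=roi; a=cv2.resize(im[y0:y1,x0:x1],None,fx=S,fy=S,interpolation=cv2.INTER_CUBIC)
    hsv=cv2.cvtColor(a,cv2.COLOR_RGB2HSV).astype(int); m=cond(*np.moveaxis(hsv,2,0)).astype(np.uint8)
    m=cv2.morphologyEx(m,cv2.MORPH_OPEN,np.ones((S,S),np.uint8))
    c=max(cv2.findContours(m,0,cv2.CHAIN_APPROX_NONE)[0],key=cv2.contourArea)[:,0,:]
    return (c+.5)/S-.5+[x0,y0], m
red=lambda h,s,v:((h<6)|(h>172))&(s>150)&(v>60)
orange=lambda h,s,v:(h>=7)&(h<20)&(s>170)&(v>120)
blue=lambda h,s,v:(h>100)&(h<130)&(s>110)
grey=lambda h,s,v:(s<60)&(v>0)
def cen(c):
    M=cv2.moments(c.astype(np.float32)); return np.array([M["m10"],M["m01"]])/M["m00"]
def rect(n,c,z):
    w=plane(n,c,z); R=cv2.minAreaRect((w*1000).astype(np.float32)); return np.array(R[0])/1000,R[1],R[2]
def q_down(yaw):  # tool z down, tool y along world yaw
    y=np.array([np.cos(yaw),np.sin(yaw),0]); z=np.array([0,0,-1.]); return Rot.from_matrix(np.c_[np.cross(y,z),y,z]).as_quat()
E
python3 - <<'E'
from h import *
t=avg("top");s=avg("side"); cv2.imwrite("pics/t.png",t[:,:,::-1]);cv2.imwrite("pics/s.png",s[:,:,::-1])
T=(215,283,160,245)
out=[]
for nm,f,z,roi,sroi in(("knob",red,.036,(264,285,200,225),(273,293,205,225)),("fin",orange,.106,T,(265,285,180,205)),("rest",blue,.056,(270,305,235,268),(244,270,218,250)),("dock",grey,.057,(215,282,176,245),None)):
    c,m=blob(t,f,roi); print(nm,"px",cen(c).round(2),"rect",rect("top",c,z),"moment",plane("top",cen(c),z).round(4))
    out.append(cv2.resize(m*255,(400,400)))
    if sroi:
        c2,_=blob(s,f,sroi); print("  tri",tri({"top":cen(c),"side":cen(c2)}).round(4), len(c2))
cv2.imwrite("pics/m.png",np.hstack(out)[:, 800:])
v=cv2.cvtColor(t,cv2.COLOR_RGB2GRAY)[238:266,274:302]; print(v)
E
```

```text
knob px [275.97 213.26] rect (array([ 0.60465863, -0.01253786]), (21.478242874145508, 15.160534858703613), 83.92648315429688) moment [[ 0.6047 -0.0125]]
  tri [ 0.6042 -0.0123  0.0355] 127
fin px [243.93 207.87] rect (array([0.61550464, 0.06844591]), (12.329721450805664, 36.33011245727539), 81.86740112304688) moment [[0.6154 0.0686]]
  tri [0.6164 0.0699 0.0832] 252
rest px [287.95 252.09] rect (array([ 0.50230588, -0.04052598]), (38.22157669067383, 52.47934341430664), 87.27654266357422) moment [[ 0.5021 -0.0401]]
  tri [ 0.4996 -0.04    0.0403] 187
dock px [245.61 207.9 ] rect (array([0.6239165, 0.0586283]), (120.5334701538086, 164.6176300048828), 81.82093811035156) moment [[0.6193 0.0663]]
[[138 138 137 137 136 137 137 137 139 137 140 138 139 137 138 139 139 138
  138 138 139 137 137 137 137 138 137 137]
 [139 138 137 137 135 133 136 134 133 134 135 134 134 135 134 135 134 136
  135 136 135 137 136 137 138 137 137 138]
 [138 139 139 134 127 120 119 116 117 115 118 116 116 118 119 120 120 119
  119 120 124 129 134 135 138 136 138 136]
 [134 135 134 127 109  99  92  87  82  84  84  8
[... 2177 characters left out ...]
137 138 137 127 107  86  68  54  54  57  54  56  81 107 114  91  64  55
   51  53  68  98 125 137 138 137 139 138]
 [139 138 139 131 107  88  68  61  58  59  57  64  93 122 126  97  65  56
   53  54  71 103 130 137 139 138 138 138]
 [138 139 137 132 118  98  84  77  77  76  75  80  97 116 116  95  74  70
   68  71  82 109 134 138 137 137 137 138]
 [138 138 137 137 128 119 113 108 108 108 106 109 112 117 115 107 102 105
  102 103 107 123 135 138 139 137 136 137]
 [137 137 138 137 137 133 130 132 131 130 132 131 130 129 130 130 130 131
  131 130 130 135 137 139 136 138 138 136]
 [137 137 136 137 139 137 137 136 139 139 138 138 138 139 139 138 136 137
  138 137 139 136 137 137 138 136 137 139]]
```

View pics/m.png

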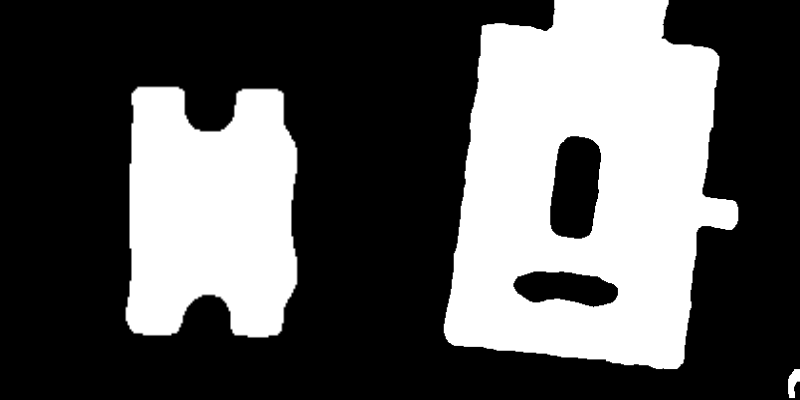

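The mask picture shows bolt cut-outs in the rest's flange and a dock outline at about -8°. I'll refine these: rest from its two bolts, dock from fitted edge lines.

```bash
python3 - <<'E'
from h import *
t=cv2.imread("pics/t.png")[:,:,::-1].copy();g=cv2.cvtColor(t,cv2.COLOR_RGB2GRAY).astype(float)
b=[]
for y0,y1 in((240,246),(257,264)):
    w=np.clip(g[y0:y1,284:292]-68,0,None); w=np.where(t[y0:y1,284:292,2]>0,w,0)
    if y0==240:w[:1]=0   # keep away from the table edge
    Y,X=np.mgrid[y0:y1,284:292]
    if y0==257: w[-1]=0; w[-2]=np.clip(w[-2]-8,0,None)
    b.append([(w*X).sum()/w.sum(),(w*Y).sum()/w.sum()])
B=plane("top",b,.008);d=B[0]-B[1]
print("bolts",np.round(b,2).tolist(),B.round(4).tolist(),"mid",B.mean(0).round(4),"sep",np.linalg.norm(d),"yaw",np.degrees(np.arctan2(d[1],d[0])))
# prong edges of the rest: -y edge at rows
c,_=blob(t,blue,(270,305,235,268)); w=plane("top",c,.056)
# dock edges
c,_=blob(t,grey,(215,282,176,245)); w=plane("top",c,.057)
th=np.radians(-8.2); c0=np.array([.615,.066])
for it in range(4):
    ax=np.array([np.cos(th),np.sin(th)]);ay=np.array([-ax[1],ax[0]]);L=(w-c0)@np.c_[ax,ay]; F={}
    for nm,k,sgn,h in(("L",1,1,.0505),("R",1,-1,.0505),("B",0,-1,.0705),("T",0,1,.0705)):
        o=L[:,1-k]; m=(abs(L[:,k]-sgn*h)<.01)&(abs(o)<(.06 if k else .042))
        if nm=="R": m&=abs(o)>.015
        if nm=="T": m&=abs(o)>.03
        F[nm]=np.polyfit(o[m],L[m,k],1); n=m.sum()
    dth=-np.mean([F["L"][0],F["R"][0]]) ; dc=[(F["T"][1]+F["B"][1])/2,(F["L"][1]+F["R"][1])/2]
    c0=c0+np.c_[ax,ay]@dc; th+=dth
print("dock",c0.round(4),"yaw",np.degrees(th),{k:(v*[57.3,1000]).round(2) for k,v in F.items()})
for nm,f,z,roi in(("knob",red,.036,(264,285,200,225)),("fin",orange,.106,(215,283,160,245))):
    p=plane("top",cen(blob(t,f,roi)[0]),z)[0]; print(nm,((p-c0)@np.c_[ax,ay]).round(4))
E
```

```text
bolts [[287.83, 242.32], [287.55, 260.84]] [[0.5274, -0.0431], [0.4778, -0.0409]] mid [ 0.5026 -0.042 ] sep 0.049653114767286156 yaw -2.547979123249841
dock [0.6159 0.0676] yaw -9.208023990796985 {'L': array([ 0.58, 51.52]), 'R': array([  0.5 , -51.53]), 'B': array([ -0.53, -72.27]), 'T': array([-0.43, 72.27])}
knob [ 0.001  -0.0809]
fin [-0.0007  0.001 ]
```

```bash
cat >> h.py <<'E'
TH=np.radians(-8.15); DX=np.array([np.cos(TH),np.sin(TH),0]); DY=np.array([-DX[1],DX[0],0]); DC=np.array([.6159,.0676,0])
REST=np.array([.5026,-.042,0]); RTH=np.radians(-2.5); RX=np.array([np.cos(RTH),np.sin(RTH),0]); RY=np.array([-RX[1],RX[0],0])
KNOB=np.array([.6047,-.0125,0])
E
python3 - <<'E'
from h import *
up=np.array([0,0,1.])
for k in(0,np.pi):
    print(r.solve_ik(KNOB+.16*up,q_down(TH+k)).round(2), r.solve_ik(REST-.047*RY+.1*up,q_down(RTH+k)).round(2), r.solve_ik(DC+.15*up,q_down(TH+np.pi/2+k)).round(2))
r.command_gripper(.055,force=40)
r.reach(KNOB+.16*up,q_down(TH))
print(r.read_state()["eef_pos"])
r.move_straight(KNOB+.06*up,speed=.15)
print(r.move_straight(KNOB+.017*up,speed=.06,max_force=15))
r.command_gripper(0,force=40)
s=r.read_state();print(s["time_s"],s["eef_pos"],s["grip_width"],s["grip_force"],s["contact_force"])
E
```

```text
[-0.15  0.55  1.4  -0.    1.2  -0.01] [-0.33  0.46  1.75 -0.    0.93 -0.28] [-0.01  0.58  1.36 -0.    1.2  -1.44]Traceback (most recent call last):
  File "<stdin>", line 4, in <module>
AttributeError: 'NoneType' object has no attribute 'round'
```

```bash
python3 - <<'E'
from h import *
up=np.array([0,0,1.])
r.command_gripper(.055,force=40)
r.reach(KNOB+.16*up,q_down(TH))
print(r.read_state()["eef_pos"])
r.move_straight(KNOB+.06*up,speed=.15)
print(r.move_straight(KNOB+.017*up,speed=.06,max_force=15))
r.command_gripper(0,force=40)
s=r.read_state();print(s["time_s"],s["eef_pos"],s["grip_width"],s["grip_force"],s["contact_force"])
E
```

```text
[ 0.60470406 -0.01356733  0.16014288]
False
5.5667 [ 0.60488419 -0.01253204  0.01732383] 0.01865027508820856 38.896127343177795 [-0.00789829 -0.08230926  1.19907476]
```

```bash
python3 - <<'E'
from h import *
p=r.read_state()["eef_pos"]
print(r.move_straight(p-.075*DY,speed=.06,max_force=20))
s=r.read_state();print(s["time_s"],s["eef_pos"],s["grip_width"],s["grip_force"],s["contact_force"])
p=s["eef_pos"]; r.move_straight(p+[0,0,.10],speed=.15)
# above the rest, clear
tgt=REST-.047*RY+[0,0,.10]
r.reach(tgt,q_down(RTH)); r.hold(.3)
t=avg("top",4);sd=avg("side",4); cv2.imwrite("pics/t1.png",t[:,:,::-1]);cv2.imwrite("pics/s1.png",sd[:,:,::-1])
s=r.read_state();print(s["time_s"],s["eef_pos"],s["grip_width"],s["contact_force"])
a=cv2.resize(t[200:300,250:345],(400,420),interpolation=cv2.INTER_CUBIC);b=cv2.resize(sd[150:260,210:310],(400,440),interpolation=cv2.INTER_CUBIC)[:420]
cv2.imwrite("pics/z1.png",np.hstack([a,b])[:,:,::-1])
E
```

```text
False
6.9667 [ 0.59426363 -0.08638026  0.01732088] 0.01887218642838071 38.9356791973114 [-0.44296325  0.52487025 -0.46070545]
8.95 [ 0.50060322 -0.08894058  0.10003364] 0.01864042556303742 [-0.52506343 -0.26497244 -0.52408976]
```

View pics/z1.png

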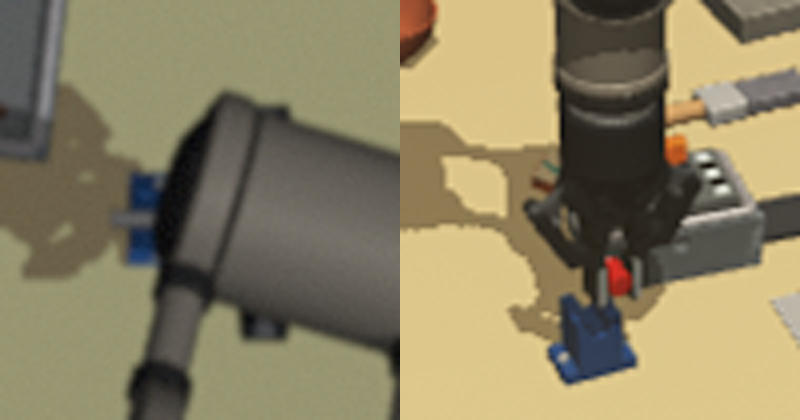

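The pin is held level and its tip shows at top pixel (277,251), over the rest. The side view shows the knob at (264,219) above the rest's notch at about (259,226). I'll check the cast shaft line against the tool pose to calibrate the offset.

```bash
python3 - <<'E'
from h import *
t=cv2.imread("pics/t1.png")[:,:,::-1].astype(float); g=t.mean(2)
print(g[243:262,274:290].astype(int))
ee=r.read_state()["eef_pos"]
ax=ee+[0,0,.019]
tip=ax+.082*RY; print("pred tip px",project("top",tip),"mid",project("top",ax+.07*RY))
print("pred knob side",project("side",ax), "prongs/notch pred side",project("side",[REST+[0,0,.040]-.02*RY, REST+[0,0,.056]-.02*RY-.007*RX,REST+[0,0,.056]-.02*RY+.007*RX]))
sd=cv2.imread("pics/s1.png")[:,:,::-1].copy()
c,_=blob(sd,red,(255,275,205,235)); print("red side",cen(c),c.min(0),c.max(0))
cv2.imwrite("pics/z2.png",cv2.resize(sd[205:250,240:285],(720,600*1),interpolation=cv2.INTER_CUBIC)[:,:,::-1])
E
```

```text
[[ 92  92  92  93  92  89  78  57  43  43  43  46  61  79  70  37]
 [ 89  93  92  92  93  85  70  50  44  43  42  46  60  71  54  31]
 [ 92  92  94  93  93  88  70  50  46  51  52  51  50  49  36  19]
 [ 91  90  93  92  94  87  66  46  45  54  55  55  47  38  20  15]
 [ 93  91  93  92  93  86  65  47  40  45  53  49  43  32  17  15]
 [ 92  92  89  89  91  86  65  49  39  45  42  42  40  25  16  15]
 [ 94  89  85  84  87  81  65  52  49  51  48  52  42  27  16  14]
 [ 91  88  85  85  85  80  73  69  70  70  70  64  51  28  12  14]
 [ 94  90  88  89  90  89  89  87  87  89  88  82  59  32  14  17]
 [ 93  89  87  90  92  93  92  91  95  91  94  84  54  28  12  11]
 [ 92  88  86  81  81  83  79  77  77  78  76  71  44  19  14  10]
 [ 95  90  85  81  83  77  70  58  58  58  58  52  32  11  17   9]
 [ 92  91  90  89  86  83  64  50  45  47  46  41  28  18   8  15]
 [ 93  94  95  92  90  86  66  45  40  43  47  41  23  14   7  14]
 [ 90  99 108 102  95  87  68  47  43  42  46  43  30  20  14  10]
 [ 93 104 120 116  99  88  70  49  44  49  46  41  34  19  12  12]
 [101 118 130 125 103  90  72  64  57  57  56  52  44  23  12  12]
 [114 128 139 131 106  88  76  66  65  65  62  65  61  41  16  17]
 [131 137 140 129 108  91  79  71  71  71  72  75  76  57  31  20]]
pred tip px [[275.79641576 252.02448148]] mid [[280.70741031 252.0977066 ]]
pred knob side [[263.60247463 218.50480052]] prongs/notch pred side [[260.62333972 233.65759092]
 [258.39350144 230.22022156]
 [262.66344067 229.05702274]]
red side [264.25614174 218.85833993] [260.91666667 214.08333333] [267.58333333 223.41666667]
```

View pics/z2.png

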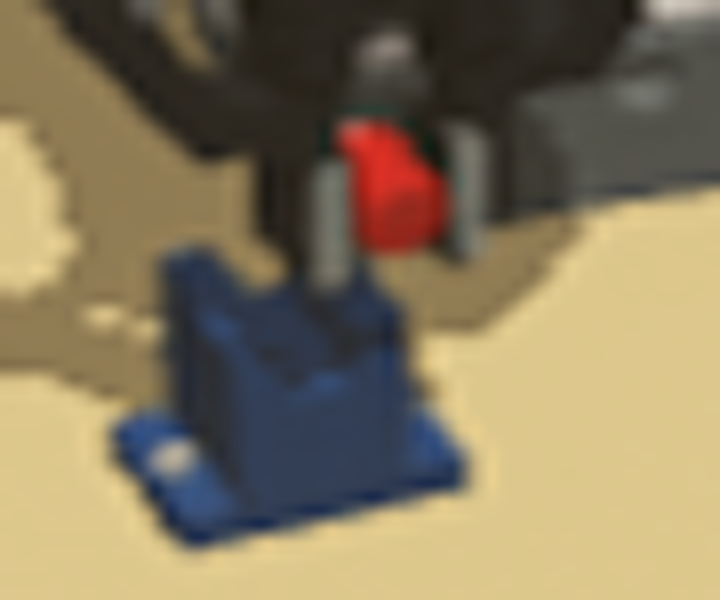

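Image and tool agree to about 1 mm. The shaft appears 1.2 mm toward +x of its true position, and the notch shows the same bias, so I shift the target by -1 mm in x and lower under force guard.

```bash
python3 - <<'E'
from h import *
tgt=REST-.047*RY-.001*RX
r.move_straight(tgt+[0,0,.045],q_down(RTH),speed=.12); r.hold(.2)
f0=r.read_state()["contact_force"]
hit=r.move_straight(tgt+[0,0,.0255],speed=.03,max_force=6)
s=r.read_state();print(hit,s["time_s"],s["eef_pos"],s["contact_force"]-f0,s["torque"])
E
```

```text
True 10.4083 [ 0.49929122 -0.08894169  0.02549422] [-1.315389    0.38507234  5.91750398] [0.17495488 0.14242131 0.04959153]
```

It reached full depth with contact only at the end, so the pin is seated. Release and look.

```bash
python3 - <<'E'
from h import *
r.move_straight(r.read_state()["eef_pos"]+[0,0,.0006],speed=.02)
r.command_gripper(.05); r.hold(.2)
p=r.read_state()["eef_pos"]
r.move_straight(p+[0,0,.07],speed=.12)
r.move_straight(p+[0,0,.20],speed=.25)
r.reach(DC+[0,0,.20],q_down(TH+np.pi/2)); r.hold(.1)
t=avg("top",2);sd=avg("side",2)
s=r.read_state();print(s["time_s"],s["eef_pos"],s["joint_positions"].round(2))
for im,n,roi in((t,"top",(275,312,235,270)),(sd,"side",(240,290,215,250))):
    try:
        c,_=blob(im,red,roi); print(n,cen(c),project(n,REST-.047*RY-.001*RX+[0,0,.045]))
    except ValueError: print(n,"no red")
a=cv2.resize(t[165:270,230:330],(400,420),interpolation=cv2.INTER_CUBIC);b=cv2.resize(sd[170:250,235:315],(400,420),interpolation=cv2.INTER_CUBIC)
cv2.imwrite("pics/z3.png",np.hstack([a,b])[:,:,::-1])
E
```

```text
14.0417 [0.61586735 0.0670105  0.20027676] [-0.02  0.54  1.29 -0.    1.31 -1.44]
top [306.58638148 252.26895871] [[306.43766164 252.4411203 ]]
side [263.31483633 238.06716253] [[263.62436291 237.78867432]]
```

View pics/z3.png

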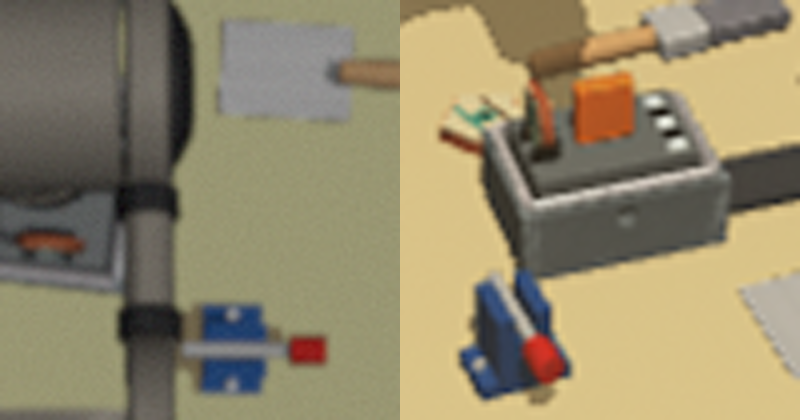

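The pin lies in the notch (top knob (306.6,252.3), within 0.2 px of prediction). Now the carrier.

```bash
python3 - <<'E'
from h import *
F=np.array([.6151,.0685,0])
q=q_down(TH+np.pi/2)
r.move_straight(F+[0,0,.13],q,speed=.2)
print(r.move_straight(F+[0,0,.071],speed=.06,max_force=12))
r.command_gripper(0,force=70); r.hold(.2)
s=r.read_state();print(s["time_s"],s["eef_pos"],s["grip_width"],s["grip_force"],s["contact_force"],s["torque"])
print(r.move_straight(F+[0,0,.091],speed=.04,max_force=15))
s=r.read_state();print(s["time_s"],s["eef_pos"],s["contact_force"],s["torque"])
E
```

```text
False
16.2917 [0.6152929  0.06859001 0.0713171 ] 0.01326118363307126 70.75281143188477 [-0.09350888  0.85195741  2.02248385] [ 0.06920059 -0.00993695 -0.0036564 ]
False
16.9417 [0.61499181 0.06847446 0.09097819] [-0.20802511 -0.66438308 -3.69029177] [0.02738963 0.00726796 0.00257554]
```

```bash
python3 - <<'E'
from h import *
F=np.array([.6151,.0685,0])
print(r.move_straight(F+[0,0,.156],speed=.1,max_force=15)); r.hold(.3)
j=np.array(r.read_state()["joint_positions"]); j[5]+=np.pi
r.movej(j); r.hold(.3)
t=avg("top",4);sd=avg("side",4);cv2.imwrite("pics/s2.png",sd[:,:,::-1])
s=r.read_state();print(s["time_s"],s["eef_pos"],s["grip_width"],s["grip_force"],Rot.from_quat(s["eef_rot"]).as_matrix().round(4).tolist())
cv2.imwrite("pics/z4.png",cv2.resize(sd[140:230,230:350],(800,600),interpolation=cv2.INTER_CUBIC)[:,:,::-1])
E
```

```text
False
21.3917 [0.6148847  0.06850475 0.15544331] 0.012733623807869418 69.88502383232117 [[0.9899, -0.1418, -0.001], [-0.1418, -0.9899, 0.0], [-0.001, 0.0001, -1.0]]
```

View pics/z4.png

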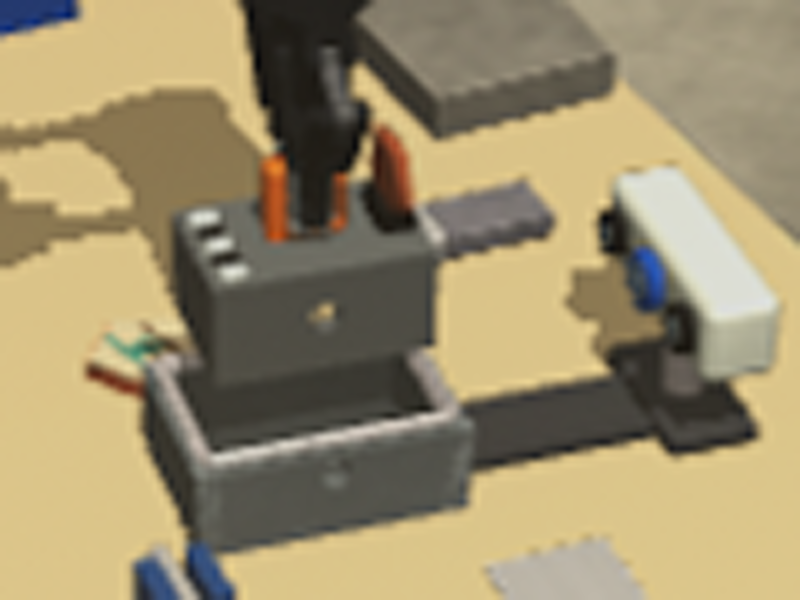

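The carrier hangs level, its sherd now toward the scanner. Its front-face corners are at about (213,282), (437,235), (215,385) and (437,343) in the crop, with hole (322,312). The dock's are (205,463), (470,418), (210,550) and (467,503), with bore (335,470). I cast these onto their vertical planes to check the lengthwise offset.

```bash
python3 - <<'E'
from h import *
ee=r.read_state()["eef_pos"]; c=r.camera_model("side"); C=-c["R"].T@c["t"]
def cast(px,yd,o):
    px=np.array(px,float)*.15+[230,140]-.425
    d=np.c_[px,np.ones(len(px))]@np.linalg.inv(c["K"]).T@c["R"]; s=(yd-(C-o)@DY)/(d@DY); X=C+d*s[:,None]
    return np.c_[(X-o)@DX,X[:,2]].round(4)*1000
print("carrier rel tool\n",cast([(213,282),(437,235),(215,385),(437,343),(322,312)],-.036,ee*[1,1,0]))
print("dock rel DC\n",cast([(205,463),(470,418),(210,550),(467,503),(335,470)],-.0505,DC))
print("DC-tool in dock axes",(DC-ee)@DX,(DC-ee)@DY)
# fin extents from side mask
E
```

```text
carrier rel tool
 [[-56.7 153.1]
 [ 53.9 157.3]
 [-56.7  93.6]
 [ 55.4  94.1]
 [ -3.3 124.8]]
dock rel DC
 [[-67.9  60.2]
 [ 66.9  56.7]
 [-66.4   6.3]
 [ 67.    3.9]
 [ -2.4  40.8]]
DC-tool in dock axes 0.001133303539649213 -0.000751679841762317
```

Both the corner and hole comparisons say to shift about +2 mm along dock x. I apply that and lower under force guard.

```bash
python3 - <<'E'
from h import *
T=np.array(r.read_state()["eef_pos"]); T[2]=0; T=T+.0018*DX-.0005*DY
q=q_down(TH-np.pi/2)
r.move_straight(T+[0,0,.126],q,speed=.08); r.hold(.3)
f0=r.read_state()["contact_force"]
for z in(.105,.085,.0735,.0705):
    hit=r.move_straight(T+[0,0,z],speed=.03,max_force=8)
    s=r.read_state();print(z,hit,s["time_s"],s["eef_pos"].round(4),(s["contact_force"]-f0).round(2),s["torque"].round(3))
    if hit: break
E
```

```text
0.105 False 23.0583 [0.6167 0.0678 0.1051] [ 0.38 -1.   -0.4 ] [-0.027  0.04  -0.005]
0.085 False 23.875 [0.6167 0.0677 0.0851] [ 1.11 -0.22  0.43] [ 0.008 -0.025 -0.041]
0.0735 False 24.4083 [0.6165 0.0678 0.0733] [ 1.41 -0.64 -0.25] [ 0.031  0.024 -0.04 ]
0.0705 False 24.6583 [0.6174 0.0677 0.0713] [ 0.79 -0.66  5.56] [ 0.021 -0.049  0.004]
```

Home at 0.0713, the same height at which it was gripped. Release, back off, check.

```bash
python3 - <<'E'
from h import *
r.command_gripper(.05); r.hold(.3)
p=np.array(r.read_state()["eef_pos"])
r.move_straight(p+[0,0,.12],speed=.1)
r.reach([.40,-.25,.28],q_down(0)); r.hold(.3)
t=avg("top",4);sd=avg("side",2)
c,_=blob(t,orange,(215,283,160,220)); print("fin",rect("top",c,.106)); f=plane("top",cen(c),.106)[0]
print("fin in dock",(f-DC[:2])@DX[:2],(f-DC[:2])@DY[:2]); s=r.read_state(); print(s["time_s"],s["contact_force"])
c,_=blob(t,red,(285,320,235,270)); print("knob",cen(c))
a=cv2.resize(t[165:270,220:320],(400,420),interpolation=cv2.INTER_CUBIC);b=cv2.resize(sd[170:250,235:315],(400,420),interpolation=cv2.INTER_CUBIC)
cv2.imwrite("pics/z5.png",np.hstack([a,b])[:,:,::-1])
E
```

```text
fin (array([0.61697906, 0.06679523]), (12.711322784423828, 36.316497802734375), 81.23249816894531)
fin in dock 0.0012560302250582223 -0.0006119440485058715
29.425 [-0.83430661  0.35162703 -0.28849861]
knob [306.78237966 252.17438957]
```

View pics/z5.png

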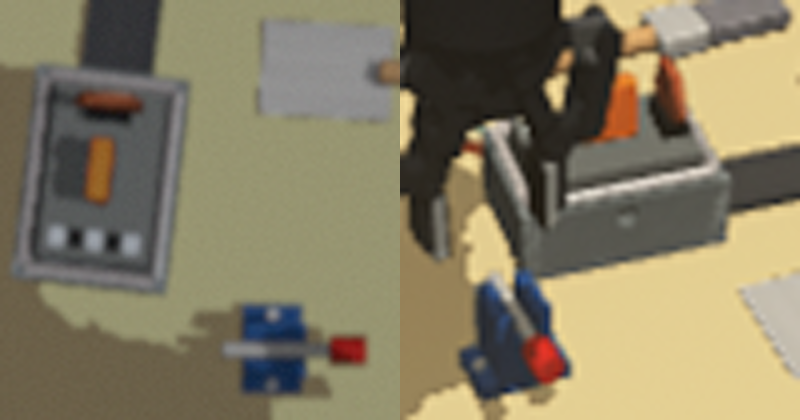

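The carrier is home with the sherd at the scanner end: the fin is within 1.4 mm of the dock centre and aligned to within 1°. The pin is still in the notch. Handing in.

```bash
python3 -c "
from workcell import r
print(r.finish_job())"
```

```text
the job is handed in; nothing more can be done
None
```

The job is handed in (no verdict was returned): the pin is parked in the rest's notch, and the carrier is turned and fully home in the dock, with the sherd facing the scanner.

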